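# Close the sample canister's screw cap in the blood bank

### The arm

A 6-joint arm with a two-finger parallel gripper is mounted at the origin on the work surface. World frame = base frame: x ahead of the robot, y to its left, z up, the work surface at z = 0. Lengths are in m, angles in rad, forces in N, time in s.
With the tool pointing down it reaches from about 0.275 to 1 m from the base axis. Payload 8.4 kg.
Tool frame: the origin (TCP) lies on the centre line of the jaws, within the pads' length; the fingertips stand 17 mm ahead of it and the grasp point (between the pads) lies 2 mm behind it (bot.tcp_to_tips is the y of the fingertips in the tool frame, in m); y points along the fingers, z is the direction in which the jaws open and shut, and the axes are right-handed (so a half turn about y gives the same grasp; the last joint's range is limited). The gripper opens to 85 mm and grips with 20 to 120 N. Pads are 22 mm wide; open, the fingers measure 114 mm over their backs; the gripper's body (76 mm by 85 mm) begins 54 mm behind the grasp point. The pads swing forward as they close: fully open they stand 13 mm farther back than shut.
Start: joints at [-1.122, 0.353, 1.633, -0, 1.155, -0.002], TCP at [0.272, -0.563, 0.248] pointing down, gripper open.
Joint ranges: [-2.63, 2.63], [-0.92, 2.1], [0.06, 2.66], [-1.3, 4.44], [0, 2.69], [-3.02, 3.02]. Speed limits (rad/s): [2.22, 2.22, 2.79, 3.14, 3.14, 3.14].

### API

Orientations are given as a unit quaternion [x, y, z, w].
In Python, from workcell import bot, hand, kinematics, get_obs, vision, hand_in gives the robot as it stands. The module is installed in compiled form; this text tells all that it offers. Calls block until the motion is done:
- bot.reach(position, orientation): joint-space move of the TCP to a pose.
- bot.servo_line(position, ori=None, velocity=0.15): straight line of the TCP; ori=None keeps the orientation; velocity is the mean speed in m/s.
- bot.goto_joints(angles): joint-space move.
- hand.move_gripper(opening, strength=None): finger opening in m; strength is the grip in N (None keeps the last); returns when the fingers have stopped.
- bot.dwell(seconds).
- kinematics.solve_ik(position, orientation): joint angles nearest the present ones, or None.
- get_obs(): the state.
- vision.read_camera(name): name is "side" or "top" or "wrist"; returns a dict with "frame" (400x640x3 uint8, red, green, blue), "intrinsics" (3x3 intrinsics, pixels), "view" (4x4, takes a point from world to camera coordinates). Camera axes: x right, y down, z forward; pixel columns grow to the right and rows downward; lengths in m; the calibration is good to about 2 mm. The wrist camera is an equidistant fisheye: a pixel r from the principal point sees the ray r / f radians off the axis. A picture is of the moment at which its call begins. There is no depth.
A pose or a line that the arm cannot do raises bot.IKError and nothing moves.
- hand_in(): hands the job in, once; it reports no verdict.
The state is a dict: "time_s": time; "joint_pos": joint angles; "joint_vel": joint speeds; "joint_efforts": joint torques, N m; "position": TCP position; "orientation": TCP orientation; "wrist_force": force on the tool from outside, world axes, zero at the start; "ft_torque": the same for the moment, N m; "gripper_width": finger opening in m.
Only numpy, scipy, OpenCV 4.12 (cv2) and the standard library are available. Lean on these libraries where they do the work, as an engineer would, in place of code of your own. Each camera call takes 0.05 s, during which the arm holds its last target. There are 200 camera calls.

### The job

The teal cap sits loose and high on its sample canister because its thread has not caught. Without lifting it off, turn it backward (counter-clockwise seen from above) until it drops into the thread start, then screw it forward (clockwise) until it is fully home against its stop, and let go. Leave the closed purple-capped canister, the tube rack and the amber jar where they stand.

Things in the scene. Friction and masses are not known exactly. Their poses are not given: they have to be found in the camera images.
- cap_grip (a point): Teal cap, about 80 g: a ribbed disc 69 mm across with an upright grip bar on top, 46 mm long (along x here), 14 mm thick (y), 34 mm high. The point is on the cap's axis, 20 mm above the disc's flat top, 14 mm below the bar's top; z up. As found the cap rests level on the neck's flange, this point 42 mm above the neck point. It has about 1.5 mm of sideways play.
- cap_mark (a point): Outer end of the white pointer line on the teal cap's flat top (also on the bar's top and the side): 30 mm from the axis along the cap's +x, 20 mm lower than cap_grip. As found it is 25 to 60 degrees clockwise (from above) of the yellow stripe.
- neck (a point): Centre of the neck's top, 88 mm above the bench, on the canister under the teal cap: pale, 68 mm in diameter, fixed on a round grey foot 124 mm across, 12 mm high. z up along the thread's axis; x points at the yellow stripe. The thread turns freely and holds the cap where it is left.
- start_stripe (a point): Yellow stripe on the foot, 50 mm from the axis: the thread start. With the cap's pointer within 10 degrees of it, and nowhere else in the turn, the cap can drop 9 mm: by its own weight, or, if gripped, when the hand lowers it.
- closed_stripe (a point): Red stripe on the foot, 50 mm from the axis, 65 degrees clockwise (from above) of the yellow one: fully closed. From the drop, turning clockwise runs the cap down another 3.5 mm per 60 degrees to a hard stop with its pointer at this stripe, cap_grip then about 29.5 mm above the neck point.
- closed_top (a point): Bystander: a like canister on a like foot, standing loose, with a purple cap already closed; leave it. The point is on its axis at the flat top of its cap, 117.5 mm above the bench; its grip bar rises another 34 mm.
- tube_rack: Bystander: white rack 75 x 160 mm, holding eight capped tubes that rise to 98 mm, long side along its y; the origin is the centre of its underside. Leave it.
- jar: Bystander: closed amber glass jar, 60 mm in diameter, 90 mm high; the origin is the centre of its underside. Leave it.
Not all that is in view belongs to the job. Of the things like the part that bears cap_grip, leave any that is green or pink; of the rest the larger one is meant.

How it is judged:
By the outcome, as a careful person would: the job done as asked, in the order asked, and still so for the second after the job is handed in, with the robot touching nothing.
It also fails if it takes over 38 s, if anything falls off the work surface, if the arm or the gripper's body presses on something with over 40 N, if the wrist force passes 120 N, or if a joint passes its speed limit or range.

## Working session

There is one attempt and no reset: what is moved stays moved. The work goes in short steps, each a Python script; the robot and the scene stay as the last script left them, time stands still between calls to the robot, and variables do not carry over. Pictures are saved under pics/ and viewed, about 8 in all and at most 12, crops included, and the job is handed in when it is done.

```bash
mkdir -p pics; python3 - <<'E'
from workcell import bot, vision, get_obs
import cv2,numpy as np
np.set_printoptions(precision=4,suppress=True)
for n in("top","side"):
    d=vision.read_camera(n); cv2.imwrite(f"pics/{n}0.png",d["frame"][:,:,::-1]); print(n,d["intrinsics"],d["view"])
o=get_obs();print(o["time_s"],o["orientation"],o["gripper_width"],bot.tcp_to_tips)
E
```

```text
top [[499.3394   0.     321.2971]
 [  0.     499.3394 194.3548]
 [  0.       0.       1.    ]] [[ 0.017  -0.9999  0.0032 -0.0121]
 [-0.9954 -0.0172 -0.0942  0.5489]
 [ 0.0942 -0.0015 -0.9956  1.3538]
 [ 0.      0.      0.      1.    ]]
side [[431.8597   0.     314.6969]
 [  0.     431.8597 202.4674]
 [  0.       0.       1.    ]] [[-0.9859 -0.1668  0.0156  0.5232]
 [-0.0934  0.4698 -0.8778  0.1619]
 [ 0.1391 -0.8669 -0.4788  1.3283]
 [ 0.      0.      0.      1.    ]]
0.1 [-0.1581  0.6896 -0.6888  0.158 ] 0.08559884346417435 0.017
```

View pics/top0.png

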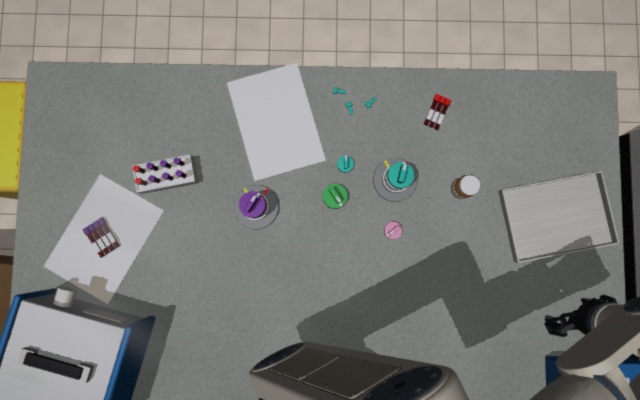

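View pics/side0.png

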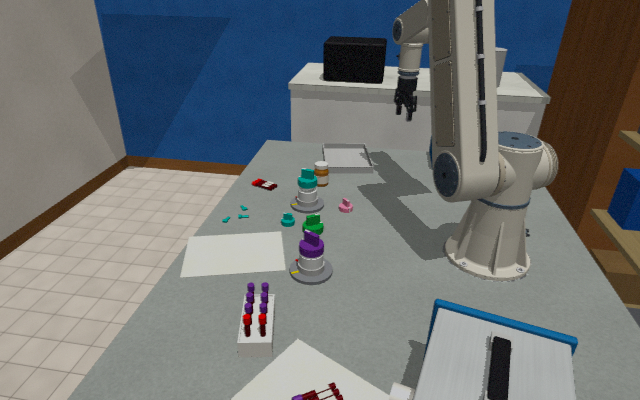

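Candidates in the top view are large teal on the canister (400,176), small teal (346,163), green (335,196), pink (393,230) and purple (253,205). I choose the large teal cap at (400,176) and will check it in a crop.

```bash
python3 - <<'E'
import cv2,numpy as np
a=cv2.imread("pics/top0.png")[145:215,360:440]; b=cv2.imread("pics/side0.png")[155:225,270:350]
cv2.imwrite("pics/crop0.png",np.hstack([cv2.resize(i,(400,350),interpolation=cv2.INTER_CUBIC) for i in(a,b)]))
E
cat > h.py <<'E'
import numpy as np,cv2
from workcell import bot,hand,kinematics,get_obs,vision
from scipy.spatial.transform import Rotation as R
np.set_printoptions(precision=4,suppress=True)
def ray(d,u,v,fish=False):
    K,V=d["intrinsics"],d["view"]; p=np.array([(u-K[0,2])/K[0,0],(v-K[1,2])/K[1,1],1.])
    if fish:
        r=np.hypot(p[0],p[1]); p=np.array([p[0]/max(r,1e-9)*np.sin(r),p[1]/max(r,1e-9)*np.sin(r),np.cos(r)])
    return -V[:3,:3].T@V[:3,3], V[:3,:3].T@p
def onz(d,u,v,z,fish=False):
    o,k=ray(d,u,v,fish); return o+k*(z-o[2])/k[2]
def ori(yaw):
    "tool down (tool y = -z world), tool z (jaw direction) at yaw in world"
    y=np.array([0,0,-1.]); z=np.array([np.cos(yaw),np.sin(yaw),0]); x=np.cross(y,z)
    return R.from_matrix(np.c_[x,y,z]).as_quat()
E
python3 - <<'E'
from h import *
d={}
for n in("top",):
    d=vision.read_camera(n)
    for nm,p,z in(("bar top a",(406,163),.144),("cap centre",(400,176),.11),("foot",(395,180),.012),("yellow",(386,164),.012)): print(nm,onz(d,*p,z))
o=get_obs();print(R.from_quat(o["orientation"]).as_matrix())
E
```

```text
bar top a [ 0.6216 -0.2164  0.144 ]
cap centre [ 0.5926 -0.2067  0.11  ]
foot [ 0.5943 -0.2083  0.012 ]
yellow [ 0.6391 -0.1829  0.012 ]
[[-0.9001 -0.0005  0.4357]
 [-0.4357  0.0009 -0.9001]
 [ 0.     -1.     -0.001 ]]
```

View pics/crop0.png

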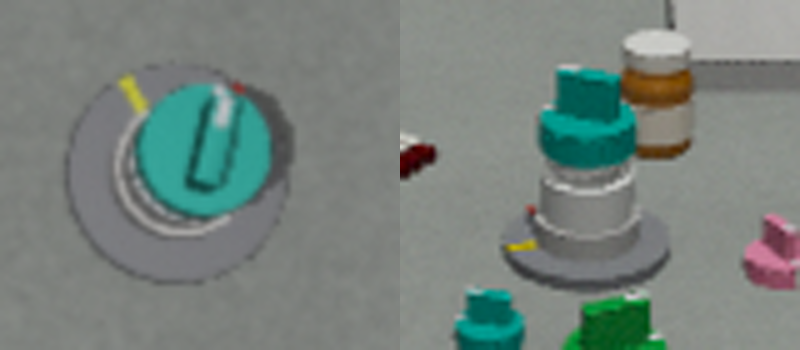

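The crop confirms the large teal cap on the canister. Its pointer is away from the robot, with yellow to the left and red partly hidden. Next I'll hover above it for a close wrist view.

```bash
python3 - <<'E'
from h import *
bot.reach([.594,-.2075,.27],ori(np.radians(-100)))
o=get_obs();print(o["time_s"],o["joint_pos"],o["position"],o["wrist_force"])
d=vision.read_camera("wrist");cv2.imwrite("pics/w1.png",d["frame"][:,:,::-1])
import pickle;pickle.dump(d,open("w1.pkl","wb"));print(d["intrinsics"],d["view"])
E
```

```text
1.9 [-0.3395  0.3406  1.6014 -0.0003  1.1997  1.4062] [ 0.5937 -0.2082  0.27  ] [ 0.1629 -0.5122 -0.5171]
[[309.7069   0.     317.5866]
 [  0.     309.7069 197.4041]
 [  0.       0.       1.    ]] [[-0.1742 -0.9847  0.0002 -0.1024]
 [-0.9351  0.1654  0.3134  0.543 ]
 [-0.3087  0.0544 -0.9496  0.5975]
 [ 0.      0.      0.      1.    ]]
```

View pics/w1.png

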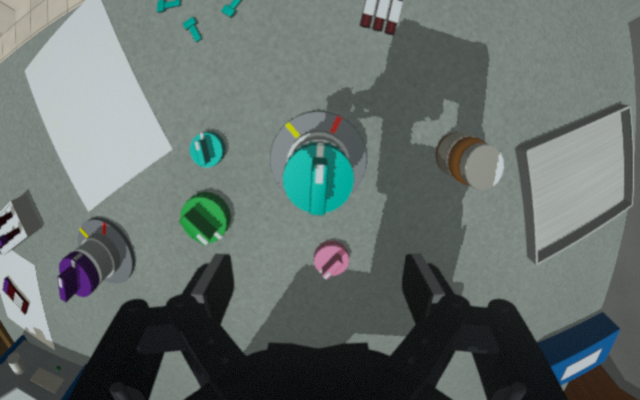

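The wrist view shows the teal cap at (318,178), pointer up at (319,150), yellow stripe (292,130), red stripe (336,125).

```bash
python3 - <<'E'
from h import *
import pickle
d=pickle.load(open("w1.pkl","rb"));f=d["frame"];h=cv2.cvtColor(f,cv2.COLOR_RGB2HSV)
roi=np.zeros(f.shape[:2],bool);roi[105:220,268:372]=1
def pts(m): v,u=np.nonzero(m&roi);return np.c_[u,v]
H,S,V=[h[...,i].astype(int) for i in range(3)]
def P(p,z): return np.array([onz(d,*q,z,True) for q in p])
Y=P(pts((H>20)&(H<35)&(S>130)),.012);Rr=P(pts(((H<8)|(H>172))&(S>130)),.012)
print("yellow",len(Y),Y.mean(0),"red",len(Rr),Rr.mean(0))
for n,A in(("y",Y),("r",Rr)):
    vv=np.linalg.svd(A[:,:2]-A[:,:2].mean(0))[2][0];print(n,"line dir",np.degrees(np.arctan2(vv[1],vv[0])))
T=((H>80)&(H<95)&(S>120)&roi)
# disc outline: far half (lower image part is nearest the cam) at top plane
c=max(cv2.findContours(T.astype(np.uint8),0,1)[0],key=cv2.contourArea)[:,0]
W=P(c,.110);(e,_,_)=cv2.fitEllipse(W[:,:2].astype(np.float32)),0,0
print("disc ellipse",e)
# two-stripe centre: 50 mm from both points? bar-top white and disc white
wh=pts((S<60)&(V>170));
n,l,s,cc=cv2.connectedComponentsWithStats(((S<60)&(V>170)&roi).astype(np.uint8))
for i in range(1,n):
    if s[i,4]>8:print(s[i],cc[i],"z.110",onz(d,*cc[i],.110,True)[:2],"z.144",onz(d,*cc[i],.144,True)[:2])
a,b=Y.mean(0)[:2],Rr.mean(0)[:2]
m=(a+b)/2;t=b-a;n=np.array([t[1],-t[0]])/np.linalg.norm(t)
L=np.linalg.norm(t)/2;n=n if n@(np.array([.594,-.208])-m)>0 else -n
print("radius by chord",L/np.sin(np.radians(32.5)),"centre",m+n*L/np.tan(np.radians(32.5)))
cv2.imwrite("pics/w1c.png",cv2.resize(f[100:225,260:380,::-1],None,fx=4.5,fy=4.5,interpolation=cv2.INTER_CUBIC))
E
```

```text
yellow 94 [ 0.6417 -0.1853  0.012 ] red 91 [ 0.6396 -0.2397  0.012 ]
y line dir -150.01200749052663
r line dir 144.5812615917957
disc ellipse ((0.597688615322113, -0.2100767195224762), (0.06762196868658066, 0.06842358410358429), 166.44717407226562)
[288 136  18  21  66] [294.697  145.4697] z.110 [ 0.635  -0.1946] z.144 [ 0.6397 -0.1979]
[316 165   7  18 112] [319.1429 173.9732] z.110 [ 0.6039 -0.2123] z.144 [ 0.6122 -0.2136]
radius by chord 0.05059683969141316 centre [ 0.598  -0.2109]
```

View pics/w1c.png

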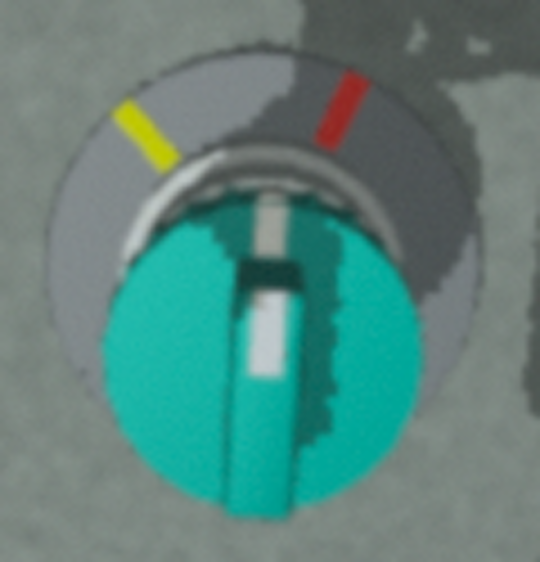

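```bash
python3 - <<'E'
from h import *
import pickle
d=pickle.load(open("w1.pkl","rb"))
q=lambda x,y,z:onz(d,260+x/4.5-.4,100+y/4.5-.4,z,True)[:2]
C=np.array([.598,-.2105])
for n,p,o in(("mark outer vs C",q(272,200,.11),C),("mark outer vs inner",q(272,200,.11),q(268,250,.11)),("bar top",q(270,290,.144),q(258,515,.144))):
    v=p-o;print(n,p,o,np.linalg.norm(v),np.degrees(np.arctan2(v[1],v[0])))
print("bar mid",(q(270,290,.144)+q(258,515,.144))/2)
E
```

```text
mark outer vs C [ 0.6322 -0.2181] [ 0.598  -0.2105] 0.03500229130898409 -12.565760572470692
mark outer vs inner [ 0.6322 -0.2181] [ 0.6219 -0.2155] 0.010622596951824362 -14.446153393792642
bar top [ 0.6206 -0.2154] [ 0.577  -0.2054] 0.044754851182364955 -12.917219275184625
bar mid [ 0.5988 -0.2104]
```

```bash
cat >> h.py <<'E'
C=np.array([.598,-.2105])
def pose(z,yaw):
    q=kinematics.solve_ik([*C,z],ori(np.radians(yaw)))
    assert q is not None; return q
def say(t=""):
    o=get_obs();m=R.from_quat(o["orientation"]).as_matrix()
    print(t,round(o["time_s"],2),"p",np.array(o["position"]),"yaw %.1f"%np.degrees(np.arctan2(m[1,2],m[0,2])),"F",np.array(o["wrist_force"]),"T",np.array(o["ft_torque"]),"w %.4f"%o["gripper_width"]);return o
E
python3 - <<'E'
from h import *
hand.move_gripper(.04,30)
bot.reach([*C,.19],ori(np.radians(-103)));say("above")
bot.servo_line([*C,.137],velocity=.08);say("down")
hand.move_gripper(0.0,30);say("grip")
E
```

```text
above 2.88 p [ 0.5978 -0.2104  0.1899] yaw -103.0 F [ 0.3258 -0.5983  0.3738] T [0.0382 0.0096 0.0184] w 0.0397
down 3.68 p [ 0.5982 -0.2106  0.1371] yaw -103.0 F [-0.5659 -0.6694  0.6306] T [ 0.0071 -0.049  -0.059 ] w 0.0400
grip 4.03 p [ 0.5983 -0.2107  0.1375] yaw -103.0 F [ 0.25   -0.7194  2.5037] T [-0.0406  0.0366 -0.0026] w 0.0134
```

```bash
python3 - <<'E'
from h import *
for y in(-92,-81,-70,-60):
    bot.goto_joints(pose(.137,y));say("turn")
for k in range(1,7):
    bot.servo_line([*C,.137-.0015*k],velocity=.02);o=say("low")
    if o["wrist_force"][2]>20: print("resist");break
d=vision.read_camera("wrist");cv2.imwrite("pics/w2.png",d["frame"][:,:,::-1])
E
```

```text
turn 4.33 p [ 0.5984 -0.2106  0.1375] yaw -92.2 F [-0.021   0.6164  3.8537] T [ 0.0302 -0.1204  0.0538] w 0.0134
turn 4.62 p [ 0.5984 -0.2105  0.1375] yaw -81.4 F [0.4089 0.4255 5.9284] T [ 0.018  -0.1743  0.055 ] w 0.0132
turn 4.92 p [ 0.5981 -0.2102  0.137 ] yaw -70.5 F [0.6703 2.171  2.7743] T [ 0.4322 -0.3071  0.0386] w 0.0133
turn 5.22 p [ 0.5977 -0.2101  0.1366] yaw -60.5 F [1.2073 2.6748 0.7505] T [ 0.584  -0.2563  0.0512] w 0.0133
low 5.47 p [ 0.5979 -0.2102  0.1352] yaw -60.2 F [ 2.718   2.9864 -1.5323] T [ 0.7309 -0.4736 -0.023 ] w 0.0136
low 5.72 p [ 0.5981 -0.2103  0.1338] yaw -60.0 F [ 2.6163  4.4174 -0.9986] T [ 0.8028 -0.5232 -0.0269] w 0.0132
low 5.97 p [ 0.5981 -0.2104  0.1324] yaw -60.0 F [ 3.1083  4.9392 -0.4406] T [ 0.9524 -0.5721 -0.0674] w 0.0134
low 6.22 p [ 0.5981 -0.2104  0.1309] yaw -60.0 F [2.8375 4.7118 0.2789] T [ 0.9307 -0.5731 -0.0913] w 0.0131
low 6.47 p [ 0.5981 -0.2103  0.1294] yaw -60.0 F [ 2.3669  5.4532 -0.0753] T [ 0.9662 -0.5444 -0.0218] w 0.0135
low 6.72 p [ 0.5983 -0.2104  0.1285] yaw -60.0 F [1.4477 5.8918 4.8381] T [ 1.0623 -0.254   0.0129] w 0.0134
```

View pics/w2.png

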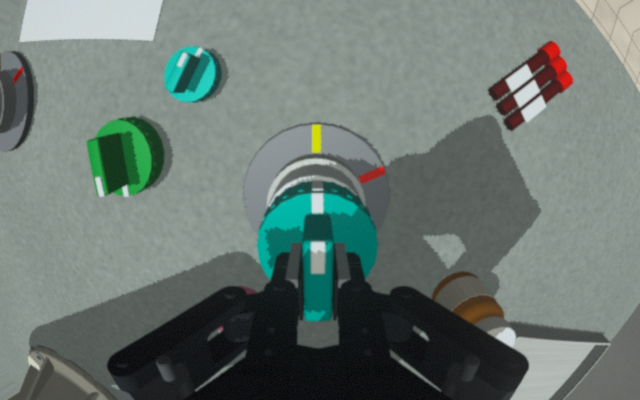

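The cap followed the hand down: forces stayed near zero and the pointer at (318,195) lines up with yellow at (317,138). Now I'll screw it forward.

```bash
python3 - <<'E'
from h import *
z0=.128
for a in list(range(8,65,8))+[65,67,69]:
    bot.goto_joints(pose(z0-.0035*a/60,-60-a));o=say(f"a{a}")
    if abs(o["ft_torque"][2])>1.2 or abs(o["wrist_force"][2])>40: print("stop");break
d=vision.read_camera("wrist");cv2.imwrite("pics/w3.png",d["frame"][:,:,::-1])
E
```

```text
a8 7.03 p [ 0.5982 -0.2105  0.1281] yaw -68.1 F [1.7043 5.1489 5.4896] T [ 0.8987 -0.26   -0.1854] w 0.0132
a16 7.28 p [ 0.5983 -0.2107  0.1276] yaw -76.0 F [1.6277 3.3432 5.9029] T [ 0.7567 -0.2545 -0.1878] w 0.0135
a24 7.54 p [ 0.5982 -0.2108  0.1271] yaw -84.0 F [0.6483 2.74   6.4521] T [ 0.6792 -0.2155 -0.174 ] w 0.0133
a32 7.8 p [ 0.5982 -0.211   0.1266] yaw -92.0 F [1.0655 0.9764 5.3829] T [ 0.4416 -0.224  -0.1267] w 0.0136
a40 8.06 p [ 0.5982 -0.2112  0.1262] yaw -100.0 F [1.1529 0.5497 5.7713] T [ 0.2369 -0.1757 -0.1583] w 0.0135
a48 8.32 p [ 0.5981 -0.2113  0.1257] yaw -108.0 F [0.0075 0.8018 5.9481] T [ 0.0242 -0.0658 -0.118 ] w 0.0132
a56 8.57 p [ 0.5981 -0.2114  0.1252] yaw -116.0 F [-0.3322 -0.3793  4.9129] T [ 0.0398  0.0044 -0.0969] w 0.0132
a64 8.83 p [ 0.5981 -0.2111  0.1248] yaw -124.0 F [-0.3848  1.0518  6.8118] T [0.2652 0.0202 0.0133] w 0.0131
a65 9.08 p [ 0.5981 -0.211   0.1248] yaw -124.9 F [-0.2485  2.7617  6.513 ] T [ 0.3879 -0.0041  0.2849] w 0.0135
a67 9.33 p [ 0.598  -0.2106  0.1247] yaw -126.9 F [0.8222 4.3384 8.157 ] T [ 0.8106 -0.0136  0.7496] w 0.0133
a69 9.58 p [ 0.5979 -0.2105  0.1247] yaw -128.9 F [-1.5623  4.1478  9.5603] T [0.9232 0.2578 0.8971] w 0.0136
```

View pics/w3.png

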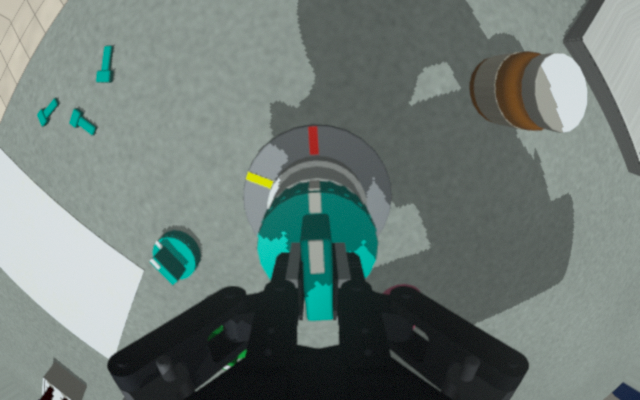

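The torque rises from about 64°, which is the hard stop at red (pointer (315,185), red (313,140)). Release, retreat and check.

```bash
python3 - <<'E'
from h import *
hand.move_gripper(.045);say("open")
p=get_obs()["position"]
bot.servo_line([p[0],p[1],.27],velocity=.12);say("up")
d=vision.read_camera("wrist")
import pickle;pickle.dump(d,open("w4.pkl","wb"))
bot.reach([.40,-.45,.30],ori(np.radians(-110)));bot.dwell(.3);say("away")
t=vision.read_camera("top")["frame"];s=vision.read_camera("side")["frame"]
f=lambda i,w:cv2.resize(i[...,::-1],w,interpolation=cv2.INTER_CUBIC)
cv2.imwrite("pics/e.png",np.vstack([np.hstack([f(d["frame"][90:230,240:400],(400,350)),f(s[155:225,270:350],(400,350))]),f(t[60:270,120:620],(800,336))[:240]]))
E
```

```text
open 10.04 p [ 0.5977 -0.2107  0.1237] yaw -129.0 F [-0.0165 -0.0133  0.2546] T [ 0.0563  0.0063 -0.0164] w 0.0449
up 11.41 p [ 0.5973 -0.2105  0.269 ] yaw -129.0 F [ 0.9308 -0.3124  1.0596] T [ 0.0156 -0.0517 -0.0081] w 0.0451
away 12.95 p [ 0.4006 -0.4495  0.2999] yaw -109.9 F [ 0.7305 -0.485   0.0627] T [ 0.0385  0.0016 -0.049 ] w 0.0450
```

View pics/e.png

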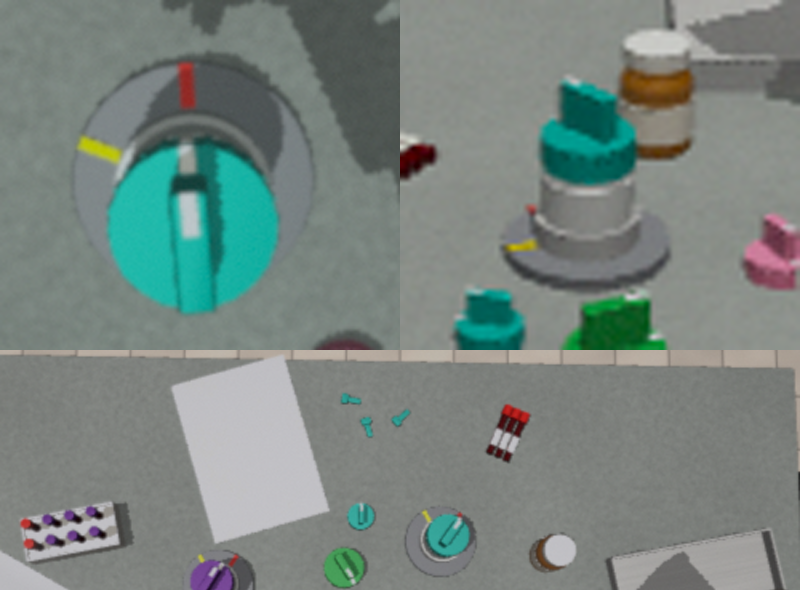

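The cap now sits low with its pointer toward red, and the bystanders look unmoved. I'll check the pointer angle numerically, then hand in.

```bash
python3 - <<'E'
from h import *
import pickle
d=pickle.load(open("w4.pkl","rb"))
q=lambda x,y,z:onz(d,240+x/2.5-.3,90+y/2.5-.3,z,True)[:2]
ang=lambda v:np.degrees(np.arctan2(v[1],v[0]))
print("red",ang(q(187,86,.012)-C),"yellow",ang(q(99,149,.012)-C))
print("bar",ang(q(189,193,.1315)-q(196,310,.1315)),"mark",q(187,145,.0975),ang(q(187,145,.0975)-C))
E
python3 -c "
from workcell import hand_in;hand_in()"
```

```text
red -35.18829955428248 yellow 30.075293695894448
bar -35.78702996008236 mark [ 0.6258 -0.2298] -34.718341718007494
the job is handed in; nothing more can be done
```

The teal cap is closed down to its stop at the red stripe, and the job is handed in. I gripped the bar and turned the cap about 43° counter-clockwise to the yellow stripe. There it went down about 9 mm with almost no resistance. I then screwed it clockwise while lowering the hand, until the twisting moment rose at about 64–65° (the stop), let go and moved away. The arm's clock read about 13 s when I was done.

**Final checks:**
- **Pointer:** it measured −35° to −36° in the world frame, and the red stripe −35.2°.
- **Cap height:** the hand came down about 12.7 mm in all, against about 12.5 mm expected. I did not measure the cap's own height in the images, but it looks seated in the side view.
- **Forces:** wrist force readings taken after each move stayed under about 12 N.
- **Bystanders:** the canister, rack and jar look unmoved. I checked these by eye only, and the purple canister was partly cut off in the last picture.

No checks failed or disagreed.

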